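# Refit the cover panel of a hardness tester base

### The job

Ready the open tester base for its side screws: first press the weight-release pedal right down to its stop, keep it there a moment, and let it come back up; then turn the yellow quarter-turn fastener clockwise until its slot lines up with the two red marks on the blue cover panel. Then press the panel down flush against its frame and finish while still holding it pressed there, without letting go; leave the other things on the bench where they are.

Things in the scene. Friction and masses are not known exactly. Their poses are not given: they have to be found in the camera images.
- tester_base: Fixed low grey casting 250 x 200 mm; origin at the centre of its underside on the bench, z up, x from its front (towards the robot) to its rear deck. The cover panel lies over its front part, centred at x = -35 mm, y = 0. The rear deck (x from 48 to 122 mm) is 83 mm high and carries a screw with a flat anvil, 138 mm high, at x = 83, y = 52 mm. Nothing on it stands higher than 140 mm above the bench.
- pedal (a joint): Angle of the weight-release pedal: 0 = up (at rest), 0.28 rad = down on its stop. A spring brings it back up when let go; at the pad, about 4 N starts it and about 7 N takes it to the stop.
- pedal_pad (a point): Centre of the top face of the red ribbed pad (50 mm along the pedal, 54 mm wide) at the free end of the pedal. The pedal's hinge is level, lies 115 mm behind the pad in the pedal's +x direction, 50 mm above the bench. The pad's top is about 90 mm above the bench at rest, sloping 0.28 rad, and 59 mm (level) when down; it sinks about 31 mm and shifts about 7 mm away from the hinge or less.
- pedal_base: Fixed green-painted foot of the pedal unit, 170 x 85 mm, hinge cheeks 66 mm high; origin at the centre of its underside, z up, x from the pad end (towards the robot) to the hinge end. The pad's centre lies about 45 mm from the origin on the -x side.
- panel (a joint): How far the cover panel is pressed in: 0 = standing 12 mm proud of its frame on its springs (at rest), 0.012 m = flush on the frame (a hard stop). It moves straight down without tilting, wherever it is pressed; about 4 N starts it, about 12 N holds it flush; it springs up when let go. While the fastener is not aligned, its cross-pin lands on the receptacle after about 4 mm and blocks the panel.
- panel_centre (a point): Blue cover panel, a plate 150 x 160 mm, 6 mm thick; this point is the centre of its underside (97 mm above the bench at rest, 85 mm when flush), on the fastener's axis; axes as the tester base's. Two red marks, 5 mm wide, lie along its x axis, in front of and behind the fastener. Pressing on the plate or on the fastener that it carries both push it in.
- panel_spot (a point): A bare point on the panel's top face, 55 mm to the +y side of the fastener's axis; a good place to press.
- fastener (a joint): Angle of the quarter-turn fastener, growing clockwise seen from above: 0 = slot across the red marks, 1.571 rad = slot in line with them (aligned); it goes on past that to a stop at 1.95. The starts lie between 0.15 and 0.5. It turns with a light drag of 0.06 N m and stays where it is left; the pin passes into the receptacle within about 0.2 rad of aligned.
- fastener_grip (a point): Middle of the fastener's yellow grip bar, on the turning axis, 27 mm above the panel's underside (21 mm above its top face, 9.5 mm below the top of the bar). The bar is 13 mm wide, 44 mm long and 26 mm tall, stands on a steel disc 48 mm in diameter whose top is 2.5 mm above the panel, and has the black slot along its top; this point's y axis runs along the bar and slot, z is up; it moves with the panel.
- block_a: Bystander, to be left alone: steel hardness-reference disc, 60 mm diameter, 12 mm thick, lying on the rear deck of the tester base; origin at the centre of its underside.
- block_b: Bystander, to be left alone: brass reference disc, 60 mm diameter, 12 mm thick, on the bench just behind the pedal unit; origin at the centre of its underside.
- anvil: Bystander, to be left alone: light metal mushroom-shaped anvil, 56 mm diameter, 36 mm tall, on the bench beside the pedal unit; origin at the centre of its underside.
- screwdriver: Bystander, to be left alone: screwdriver lying on the bench to the right, handle to its -x.
- indenter_case: Bystander, to be left alone: wooden case 90 x 60 x 30 mm on the bench to the left; origin at the centre of its underside.
- oil_bottle: Bystander, to be left alone: small clear bottle, 44 mm diameter, 90 mm tall, on the bench to the right; origin at the centre of its underside.
- screw_cup: Bystander, to be left alone: aluminium cup, 70 mm diameter, 45 mm tall, on the bench to the right; origin at the centre of its underside.
Things that resemble listed ones, but are neither listed nor needed, are in the scene too. Several things look just like the pedal_base: the one meant starts nearest to the robot's base.

How it is judged (in metres and radians):
On the way, in this order (a step that is already met when the one before it is completed fails the run):
1. the pedal is held down on its stop (within 0.03 rad) for 0.3 s (value of joint pedal above 0.25 rad), for 0.3 s.
2. the pedal is back up and the fastener's slot is in line with the marks within 0.2 rad (value of joint fastener between 1.371 and 1.771 rad and value of joint pedal below 0.04 rad), for 0.2 s.
At the end, for the whole second after the job is handed in: The robot holds the panel pressed onto its frame: at least 10.5 of its 12 mm in, the robot pushing on the panel or its fastener with more than 5 N, the slot within 0.2 rad of the marks and the pedal back up (under 0.04 rad), all through the last second (all of step 2 and value of joint panel above 0.0105 m and contact force between any of the fingers, the arm and panel above 5 N); the arm keeps its last pose, push and grip.
It fails at once if a bystander is moved more than 30 mm (distance of any of block_a, block_b, anvil, screwdriver, indenter_case, oil_bottle, screw_cup from where it was at the start of the episode above 0.03 m).
It also fails if it takes over 54 s, if anything falls off the work surface, if the arm or the gripper's body presses on something with over 40 N, if the wrist force passes 120 N, or if a joint passes its speed limit or range.

### The arm

A 6-joint arm with a two-finger parallel gripper is mounted at the origin on the work surface. World frame = base frame: x ahead of the robot, y to its left, z up, the work surface at z = 0. Lengths are in m, angles in degrees, forces in N, time in s.
With the tool pointing down it reaches from about 0.375 to 0.9 m from the base axis. Payload 3.1 kg.
Tool frame: the origin (TCP) lies where the fingers leave the gripper's body, on its centre line; the fingertips stand 70 mm ahead of it and the grasp point (between the pads) lies 51 mm ahead of it; z points along the fingers, y is the line along which they close (so a half turn about z gives the same grasp; the last joint's range is limited). The gripper opens to 87 mm and grips with 3 to 60 N. Pads are 19 mm wide; open, the fingers measure 117 mm over their backs; the gripper's body (75 mm by 190 mm) begins 51 mm behind the grasp point.
Start: joints at [62.481, 30.224, 82.088, -0, 67.689, -10.227], TCP at [0.186, 0.597, 0.292] pointing down, gripper open.
Joint ranges: [-176.69, 176.69], [-43.24, 126.21], [12.49, 139.97], [-82, 262], [0, 151.66], [-163.58, 163.58]. Speed limits (degrees/s): [159.86, 159.86, 180, 180, 180, 180].

### API

Orientations are given as a 3x3 rotation matrix whose columns are the frame's x, y, z axes.
In Python, from rig import readout, capture, calibration, bot, look_for gives the robot as it stands. The module is installed in compiled form; this text tells all that it offers.
- The arm moves only by the shell command python3 -m pendant 'ROWS'. ROWS is JSON, a list of rows, each a list of 7 numbers: the shift along the tool's x, y, z normalised to -1 to 1, where 1 is 200 mm, then the turn, a rotation vector about the tool's x, y, z normalised to -1 to 1, where 1 is 180 degrees, then the closure, from -1 (fully open) to 1 (shut). In form: [[dx, dy, dz, ax, ay, az, grip], ...]. A call has 1 to 8 rows; each row is the pose to reach, as a shift and turn from the pose commanded when the call began, along the tool's axes at that moment, turning the shorter way round; what a row does not reach only later rows make up. A row lasts 1/10 s, in which the tool goes at most 50 mm and 8.59 degrees, less where a joint would pass 70% of its speed; a pose out of reach is approached as far as the arm can. A call with a number of a shift or a turn outside -1 to 1 is refused whole. A call with a gripper value outside its range is refused whole. The fingers move at their own pace and stop on an object; the grip force is fixed at half the most. Time passes only in rows, so rows that repeat a pose let the fingers close. It gives the time, the measured TCP pose, the force, the opening and the grip force at its end, in the units of the state.
- readout.read_state(): the state, without advancing time (a new reading comes with each control period).
- capture(name): name is "side" or "top"; returns (picture, depth): 384x512x3 uint8, red, green, blue; 384x512 float32, m along the optical axis (not along the pixel's ray), 0 where there is no reading.
- calibration(name): a dict with "mtx" (3x3 intrinsics, pixels), "T" (4x4, takes a point from camera to world coordinates). Camera axes: x right, y down, z forward; pixel columns grow to the right and rows downward; lengths in m; the calibration is good to about 2 mm. A picture is of the moment at which its call begins. calibration takes no time and is no camera call.
- bot.hand_in(): hands the job in; it is judged then, once.
Trained networks look in the newest picture that a camera, given by its name, has taken for a name from the list of things; names that differ only in an ending like _2 or _b are one class to them, and where a whole thing is asked for, a point or a joint stands for the part that bears it (a point fixed in the world has none). Each returns a list of dicts, best first, with "conf" (0 to 1); they miss things now and then, are a little off and sometimes report something else, mostly with a low value. They report only what shows in the picture. A call takes as long as a camera call. They do not tell look-alikes from the thing itself.
- look_for(thing, camera): "extent" ([left, top, right, bottom] in pixels, round what is visible of it).
The state is a dict: "time_s": time; "joint_positions": joint angles; "qvel": joint speeds; "tau": joint torques, N m; "position": TCP position; "tcp_rot": TCP orientation; "force": force on the tool from outside, world axes, zero at the start; "moment": the same for the moment, N m; "opening": opening from 0.0 (shut) to 1.0 (fully open); "grasp_force": force on a finger pad.
Only numpy, scipy, OpenCV 4.12 (cv2) and the standard library are available. Lean on these libraries where they do the work, as an engineer would, in place of code of your own. Each camera call takes 0.05 s, during which the arm holds its last target. There are 200 camera calls.

## Working session

There is one attempt and no reset: what is moved stays moved. The work goes in short steps, Python scripts to look and compute and a shell command to move; the robot and the scene stay as the last step left them, time stands still between calls to the robot, and variables do not carry over. Pictures are saved under pics/ and viewed, at most 10 in all, crops included, and the job is handed in when it is done.

```bash
mkdir -p pics
cat > h.py <<'E'
import numpy as np, cv2
from rig import readout, capture, calibration, bot, look_for
def world(name,d,u,v):
    c=calibration(name);K=np.array(c["mtx"]);T=np.array(c["T"])
    u=np.asarray(u,float);v=np.asarray(v,float);z=d[np.int32(v),np.int32(u)]
    p=np.stack([(u-K[0,2])/K[0,0]*z,(v-K[1,2])/K[1,1]*z,z],-1)
    return p@T[:3,:3].T+T[:3,3]
E
python3 - <<'E'
from h import *
np.set_printoptions(precision=3,suppress=True)
s=readout.read_state();print(s["time_s"],s["position"],s["tcp_rot"],s["opening"],s["force"])
for n in("top","side"):
    p,d=capture(n);cv2.imwrite(f"pics/{n}0.png",p[:,:,::-1]);np.save(f"{n}0.npy",d)
    print(n,np.array(calibration(n)["T"]).round(3).tolist(),calibration(n)["mtx"])
for t in("pedal_pad","pedal_base","fastener","panel","tester_base","oil_bottle","anvil","indenter_case"):
    print(t,[(np.round(r["extent"]).tolist(),round(r["conf"],2)) for r in look_for(t,"top")])
E
```

```text
0.0 [0.185 0.596 0.291] [[-0.955  0.297 -0.001]
 [ 0.297  0.955 -0.002]
 [ 0.    -0.002 -1.   ]] 1.0034012405674715 [-0.614 -0.461 -0.479]
top [[0.029, -0.998, 0.06, 0.475], [-0.999, -0.028, 0.024, -0.12], [-0.023, -0.061, -0.998, 1.527], [0.0, 0.0, 0.0, 1.0]] [[401.211   0.    253.19 ]
 [  0.    401.211 192.156]
 [  0.      0.      1.   ]]
side [[0.451, -0.597, 0.664, -0.357], [-0.892, -0.291, 0.345, -0.561], [-0.012, -0.748, -0.664, 1.018], [0.0, 0.0, 0.0, 1.0]] [[411.047   0.    257.477]
 [  0.    411.047 186.75 ]
 [  0.      0.      1.   ]]
pedal_pad [([403.0, 221.0, 427.0, 269.0], 0.82), ([272.0, 186.0, 286.0, 228.0], 0.64)]
pedal_base [([395.0, 218.0, 426.0, 268.0], 0.69), ([268.0, 183.0, 286.0, 231.0], 0.64), ([362.0, 166.0, 374.0, 224.0], 0.4)]
fastener [([174.0, 208.0, 186.0, 221.0], 0.6)]
panel [([160.0, 190.0, 205.0, 239.0], 0.98), ([149.0, 168.0, 211.0, 241.0], 0.57)]
tester_base [([149.0, 171.0, 209.0, 240.0], 0.67)]
oil_bottle [([350.0, 229.0, 361.0, 243.0], 0.7)]
anvil [([266.0, 187.0, 284.0, 228.0], 0.7), ([245.0, 193.0, 259.0, 210.0], 0.44)]
indenter_case [([98.0, 159.0, 127.0, 189.0], 0.58)]
```

View pics/top0.png

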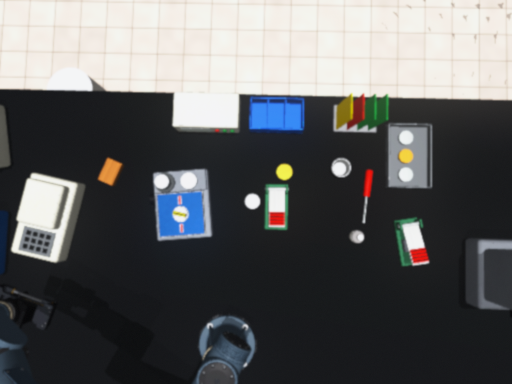

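View pics/side0.png

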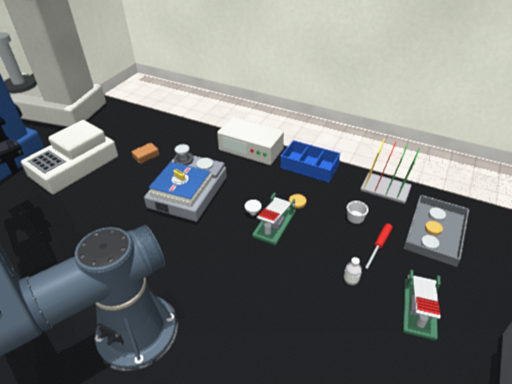

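The top view shows two pedal units. The one at about (277,207) is nearer the base than the one at about (412,242), with the anvil at (252,201) and brass disc at (285,172). The panel's fastener is at about (180,213), with the steel disc and raised anvil behind it.

```bash
cat > m.py <<'E'
from h import *
np.set_printoptions(precision=4,suppress=True)
for n,b in (("top",dict(panel=(150,168,215,243),ped=(262,180,292,235))),("side",dict(panel=(140,140,232,220),ped=(250,190,300,245)))):
    p=cv2.imread(f"pics/{n}0.png");d=np.load(f"{n}0.npy");hsv=cv2.cvtColor(p,cv2.COLOR_BGR2HSV).astype(int)
    H,S,V=hsv[...,0],hsv[...,1],hsv[...,2]
    def pts(box,m,zlo,zhi):
        v,u=np.nonzero(m[box[1]:box[3],box[0]:box[2]]);u=u+box[0];v=v+box[1]
        w=world(n,d,u,v);k=(w[:,2]>zlo)&(w[:,2]<zhi);return w[k]
    def rect(w):
        r=cv2.minAreaRect(np.float32(w[:,:2]*1000));return np.round(r[0],1),np.round(r[1],1),round(r[2],1)
    blue=pts(b["panel"],(H>95)&(H<125)&(S>120),.08,.15);print(n,"panel",rect(blue),np.median(blue[:,2]),len(blue))
    al=pts(b["panel"],H>=0,.09,.115);print(" slab",rect(al))
    ye=pts(b["panel"],(H>20)&(H<35)&(S>120)&(V>90),.1,.16)
    c=ye[:,:2].mean(0);U,s,Vt=np.linalg.svd(ye[:,:2]-c);print(" yellow",c,np.median(ye[:,2]),"dir deg",np.degrees(np.arctan2(Vt[0,1],Vt[0,0])),s,len(ye))
    R=(H<8)|(H>172)
    mk=pts(b["panel"],R&(S>90)&(V>80),.09,.14);c=mk[:,:2].mean(0);U,s,Vt=np.linalg.svd(mk[:,:2]-c);print(" marks",c,"deg",np.degrees(np.arctan2(Vt[0,1],Vt[0,0])),s,len(mk))
    rd=pts(b["ped"],R&(S>120)&(V>80),.05,.13);print(" pad",rd.mean(0),rect(rd),np.median(rd[:,2]),len(rd))
    gr=pts(b["ped"],(H>50)&(H<90)&(S>90),-.02,.1);print(" green",rect(gr))
    wh=pts(b["ped"],(S<60)&(V>150),.05,.12);print(" white",wh.mean(0),rect(wh))
E
python3 m.py
python3 -c "
from h import *
d=np.load('top0.npy')
for n,u,v in(('anvil',252,201),('blockb',285,172),('blocka',189,181),('screw',163,181),('ped2',412,242)):print(n,world('top',d,u,v).round(3))
import cv2
a=cv2.imread('pics/top0.png')[160:250,145:300];cv2.imwrite('pics/crop0.png',cv2.resize(a,None,fx=5,fy=5,interpolation=cv2.INTER_CUBIC))"
```

```text
top panel (array([478.6, 172.7]), array([149.7, 159.2]), 6.0) 0.10233136947055121 1509
 slab (array([515.2, 177.1]), array([229.3, 163.2]), 7.1)
 yellow [0.4779 0.1705] 0.13291815573378507 dir deg -101.45556536103955 [0.0568 0.0141] 29
 marks [0.4746 0.1727] deg -173.43455725145222 [0.1691 0.0032] 11
 pad [ 0.4713 -0.1719  0.09  ] (array([ 472.3, -171. ]), array([42.9, 53.8]), 1.4) 0.08997154801425222 187
 green (array([ 514.2, -171. ]), array([175.3,  91.6]), 1.2)
 white [ 0.5323 -0.1699  0.0665] (array([ 511.2, -171.3]), array([142.3,  62.8]), 1.7)
side panel (array([476.5, 173.7]), array([154. , 162.8]), 6.6) 0.10474299762645223 1019
 slab (array([513.4, 178. ]), array([235.7, 164.4]), 8.1)
 yellow [0.4723 0.1694] 0.13030725505905266 dir deg -99.1170453780079 [0.0978 0.0211] 60
 marks [0.4693 0.1714] deg -173.56484087284082 [0.1867 0.0054] 14
 pad [ 0.4663 -0.1707  0.094 ] (array([ 467.6, -170.9]), array([43.9, 51.5]), 1.0) 0.09398958702455323 126
 green (array([ 539.2, -164.5]), array([226.9, 105.5]), 6.5)
 white [ 0.5243 -0.1715  0.0696] (array([ 511.8, -171. ]), array([ 74.2, 149.8]), 89.0)
anvil [ 0.533 -0.08   0.028]
blockb [ 0.647 -0.201  0.008]
blocka [0.596 0.147 0.094]
screw [0.59  0.232 0.132]
ped2 [ 0.401 -0.658  0.071]
```

View pics/crop0.png

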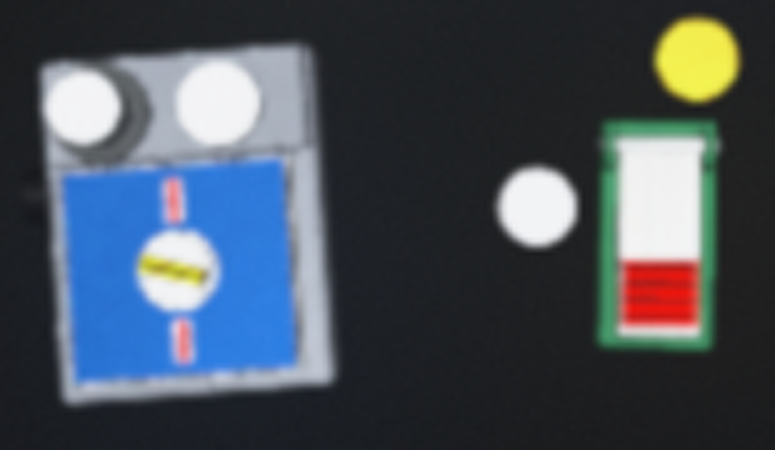

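The crop confirms the geometry. The marks run 6.4° off world x and the bar's lower-right tilt puts the fastener at about 0.28 rad. The pedal pad at crop (660,293) measures (0.470, -0.171, 0.090), which fits its stated height and offset.

Next I move toward the pedal, closing the fingers and turning the tool on the way.

```bash
R='[-1,-0.685,0,0,0,0.375,1]'; python3 -m pendant '[[-1,-0.685,0,0,0,0.375,1],[-1,-0.685,0,0,0,0.375,1],[-1,-0.685,0,0,0,0.375,1],[-1,-0.685,0,0,0,0.375,1],[-1,-0.685,0,0,0,0.375,1],[-1,-0.685,0,0,0,0.375,1],[-1,-0.685,0,0,0,0.375,1],[-1,-0.685,0,0,0,0.375,1]]'
cat > go.py <<'E'
# prints the shift/turn rows' numbers for a world target: x y z ydir_deg
from h import *; import sys
from scipy.spatial.transform import Rotation as Ro
s=readout.read_state();R=np.array(s["tcp_rot"]);p=np.array(s["position"])
x,y,z,a=map(float,sys.argv[1:5]);a=np.radians(a)
Y=np.array([np.cos(a),np.sin(a),0]);Z=np.array([0,0,-1.]);T=np.c_[np.cross(Y,Z),Y,Z]
print("t",s["time_s"],"p",p.round(4),"ydir",np.degrees(np.arctan2(R[1,1],R[0,1])).round(2),"F",np.round(s["force"],1),"open",round(s["opening"],3))
print("shift",(R.T@(np.array([x,y,z])-p)/.2).round(3),"turn",(Ro.from_matrix(R.T@T).as_rotvec()/np.pi).round(4))
E
python3 go.py 0.47 -0.171 0.22 -9.7
```

```text
time_s: 1.3
position: [0.3366, 0.406, 0.2925]
tcp_rot: [[-0.084, 0.997, 0.0], [0.997, 0.084, 0.0], [0.0, 0.0, -1.0]]
force: [0.1, -0.2, 0.4]
opening: 0.358
grasp_force: 0.0
t 1.3 p [0.3366 0.406  0.2925] ydir 4.79 F [ 0.1 -0.2  0.4] open 0.358
shift [-2.931  0.424  0.362] turn [ 0.0001 -0.0001  0.0805]
```

```bash
python3 -m pendant '[[-1,0.6,0.2,0,0,0.0805,1],[-1,0.6,0.2,0,0,0.0805,1],[-1,0.6,0.2,0,0,0.0805,1],[-1,0.6,0.2,0,0,0.0805,1],[-1,0.6,0.2,0,0,0.0805,1],[-1,0.6,0.2,0,0,0.0805,1]]' >/dev/null
python3 go.py 0.47 -0.171 0.20 -9.7
```

```text
t 1.9 p [0.4768 0.2148 0.2518] ydir -9.61 F [0.8 1.2 0.2] open 0.007
shift [-1.907  0.288  0.26 ] turn [0.0005 0.0002 0.0005]
```

```bash
python3 -m pendant '[[-1,0.15,0,0,0,0,1],[-1,0.15,0,0,0,0,1],[-1,0.15,0,0,0,0,1],[-1,0.15,0,0,0,0,1],[-1,0.15,0,0,0,0,1]]' >/dev/null
python3 -m pendant '[[-0.907,0.138,0.26,0,0,0,1],[-0.907,0.138,0.26,0,0,0,1],[-0.907,0.138,0.26,0,0,0,1],[-0.907,0.138,0.26,0,0,0,1],[-0.907,0.138,0.26,0,0,0,1],[-0.907,0.138,0.26,0,0,0,1]]' >/dev/null
python3 go.py 0.47 -0.171 0.131 -9.7
python3 - <<'E'
from h import *
p,d=capture("side");a=p[130:260,180:340,::-1];cv2.imwrite("pics/s1.png",cv2.resize(a,None,fx=4,fy=4,interpolation=cv2.INTER_CUBIC))
E
```

```text
t 3.0 p [ 0.4689 -0.1669  0.2   ] ydir -9.36 F [-0.2  0.9 -0.3] open 0.004
shift [-0.02   0.009  0.345] turn [-0.0003 -0.0004  0.0019]
```

View pics/s1.png

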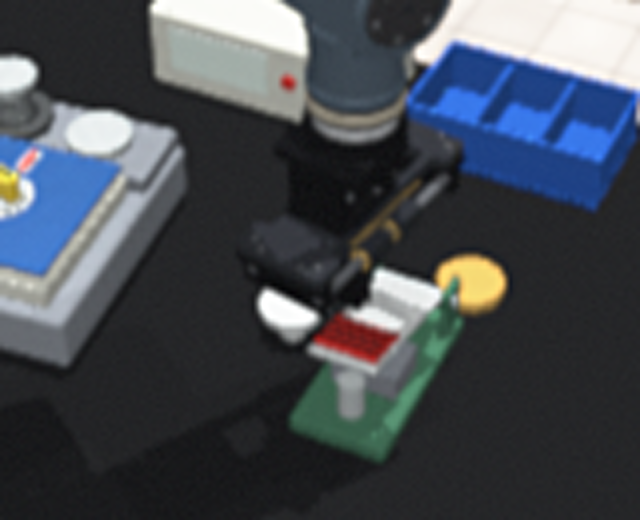

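The view shows the gripper above the pad, whose red face is at about crop (355,340), with the brass disc clear. Now I press down.

```bash
python3 -m pendant '[[0,0,0.15,0,0,0,1],[0,0,0.22,0,0,0,1],[-0.01,0,0.28,0,0,0,1],[-0.01,0,0.33,0,0,0,1],[-0.01,0,0.35,0,0,0,1],[-0.01,0,0.35,0,0,0,1]]'
python3 go.py 0.467 -0.171 0.127 -9.7
```

```text
time_s: 3.65
position: [0.4672, -0.1671, 0.1302]
tcp_rot: [[0.16, 0.987, -0.004], [0.987, -0.159, 0.003], [0.002, -0.004, -1.0]]
force: [-3.8, 1.1, 7.1]
opening: 0.001
grasp_force: 3.4
t 3.65 p [ 0.4672 -0.1671  0.1302] ydir -9.18 F [-3.8  1.1  7.1] open 0.001
shift [-0.019  0.002  0.016] turn [-0.0014 -0.0007  0.0029]
```

Nearly on the stop. I'll press a few mm further and hold.

```bash
python3 -m pendant '[[0,0,0.01,0,0,0,1],[0,0,0.02,0,0,0,1],[0,0,0.02,0,0,0,1],[0,0,0.02,0,0,0,1]]'
python3 -m pendant '[[0,0,0.01,0,0,0,1],[0,0,0.01,0,0,0,1],[0,0,0.01,0,0,0,1],[0,0,0.01,0,0,0,1],[0,0,0.01,0,0,0,1],[0,0,0.01,0,0,0,1]]'
```

```text
time_s: 4.05
position: [0.4672, -0.1672, 0.1286]
tcp_rot: [[0.159, 0.987, -0.003], [0.987, -0.159, 0.002], [0.001, -0.003, -1.0]]
force: [-6.8, 3.8, 21.7]
opening: 0.002
grasp_force: 10.8
time_s: 4.65
position: [0.4672, -0.1672, 0.1281]
tcp_rot: [[0.159, 0.987, -0.002], [0.987, -0.159, 0.001], [0.001, -0.002, -1.0]]
force: [-8.3, 4.6, 35.1]
opening: 0.008
grasp_force: 17.5
```

The force rose to 35 N with almost no further travel, so the pedal is on its stop. Now I lift off, open the fingers and return to the panel.

```bash
python3 -m pendant '[[0,0,-0.05,0,0,0,1],[0,0,-0.1,0,0,0,1],[0,0,-0.15,0,0,0,1],[0,0,-0.25,0,0,0,1],[0,0,-0.45,0,0,0,0],[0,0,-0.6,0,0,0,-1],[0,0,-0.6,0,0,0,-1]]' >/dev/null
python3 go.py 0.476 0.172 0.25 -9.7
python3 - <<'E'
from h import *
p,d=capture("top");cv2.imwrite("pics/t2.png",p[:,:,::-1]);v,u=np.mgrid[180:235,265:292];w=world("top",d,u.ravel(),v.ravel());c=p[180:235,265:292].reshape(-1,3).astype(int);k=(c[:,0]>120)&(c[:,1]<60);print(k.sum(),w[k].mean(0) if k.any() else "")
print(world("top",d,252,201))
E
```

```text
t 5.35 p [ 0.4709 -0.1704  0.2482] ydir -9.21 F [ 1.  -0.4 -0.4] open 0.19
shift [ 1.694 -0.249 -0.018] turn [0.0028 0.0014 0.0027]
0 
[ 0.53265246 -0.07993684  0.03168095]
```

```bash
python3 -m pendant '[[0.9,-0.125,0,0.0028,0.0014,0.0027,-1],[0.9,-0.125,0,0.0028,0.0014,0.0027,-1],[0.9,-0.125,0,0.0028,0.0014,0.0027,-1],[0.9,-0.125,0,0.0028,0.0014,0.0027,-1],[0.9,-0.125,0,0.0028,0.0014,0.0027,-1]]' >/dev/null
python3 -m pendant '[[0.794,-0.12,0.15,0,0,0,-1],[0.794,-0.12,0.15,0,0,0,-1],[0.794,-0.12,0.15,0,0,0,-1],[0.794,-0.12,0.15,0,0,0,-1],[0.794,-0.12,0.15,0,0,0,-1],[0.794,-0.12,0.15,0,0,0,-1]]' >/dev/null
python3 go.py 0.476 0.172 0.179 -9.7
python3 - <<'E'
from h import *
p,d=capture("top");v,u=np.mgrid[180:235,265:292];w=world("top",d,u.ravel(),v.ravel());c=p[180:235,265:292].reshape(-1,3).astype(int);k=(c[:,0]>120)&(c[:,1]<60);print(k.sum(),w[k].mean(0))
p,d=capture("side");a=p[120:230,120:260,::-1];cv2.imwrite("pics/s3.png",cv2.resize(a,None,fx=5,fy=5,interpolation=cv2.INTER_CUBIC))
E
```

```text
t 6.5 p [0.476  0.1718 0.2146] ydir -9.76 F [-0.9 -0.7 -0.3] open 0.992
shift [0.    0.001 0.178] turn [-0.0031 -0.001  -0.0003]
145 [ 0.4721521  -0.17091844  0.09012038]
```

View pics/s3.png

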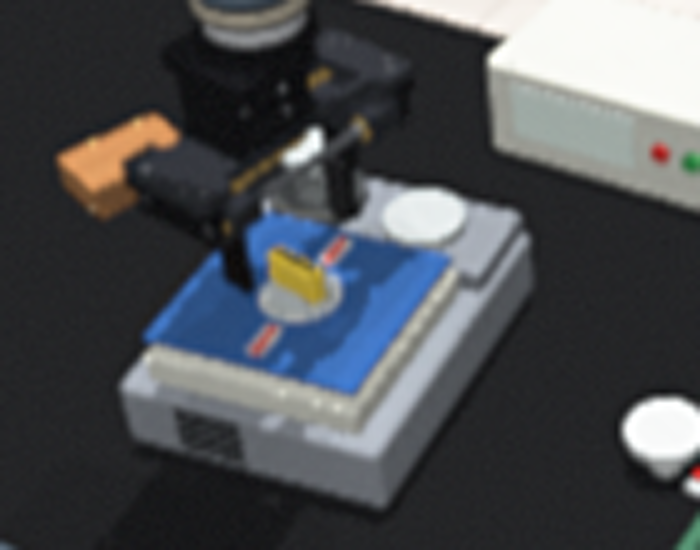

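The pedal pad is back at 90 mm. The open fingers, at crop (240,260) and (345,190), straddle the yellow bar at (298,275). Now I descend and grip.

```bash
python3 -m pendant '[[0,0,0.08,-0.003,-0.001,0,-1],[0,0,0.15,-0.003,-0.001,0,-1],[0,0,0.178,-0.003,-0.001,0,-1],[0,0,0.178,-0.003,-0.001,0,0.2],[0,0,0.178,-0.003,-0.001,0,0.6],[0,0,0.178,-0.003,-0.001,0,0.7],[0,0,0.178,-0.003,-0.001,0,0.7],[0,0,0.178,-0.003,-0.001,0,0.7]]'
python3 go.py 0.476 0.172 0.179 -83.5
```

```text
time_s: 7.4
position: [0.476, 0.1732, 0.18]
tcp_rot: [[0.17, 0.986, 0.002], [0.986, -0.17, 0.001], [0.001, 0.001, -1.0]]
force: [-0.3, 0.4, -0.5]
opening: 0.631
grasp_force: 0.0
t 7.4 p [0.476  0.1732 0.18  ] ydir -9.76 F [-0.3  0.4 -0.5] open 0.631
shift [-0.006  0.001  0.005] turn [ 1.000e-04 -7.000e-04  4.097e-01]
```

```bash
python3 -m pendant '[[0,0,0,0,0,0,0.6],[0,0,0,0,0,0,0.6],[0,0,0,0,0,0,0.7],[0,0,0,0,0,0,0.8],[0,0,0,0,0,0,1],[0,0,0,0,0,0,1]]'
python3 go.py 0.476 0.172 0.179 -83.5
```

```text
time_s: 8.0
position: [0.4766, 0.1731, 0.1796]
tcp_rot: [[0.17, 0.986, 0.003], [0.986, -0.17, 0.001], [0.001, 0.003, -1.0]]
force: [2.9, -0.7, -1.5]
opening: 0.146
grasp_force: 30.0
t 8.0 p [0.4766 0.1731 0.1796] ydir -9.76 F [ 2.9 -0.7 -1.5] open 0.146
shift [-0.006 -0.002  0.003] turn [ 4.000e-04 -9.000e-04  4.097e-01]
```

Gripped at 12.7 mm opening with only 3 N sideways. Now I turn 74° clockwise.

```bash
python3 -m pendant '[[0,0,0,0,0,0.04,1],[0,0,0,0,0,0.08,1],[0,0,0,0,0,0.12,1],[0,0,0,0,0,0.16,1],[0,0,0,0,0,0.2,1],[0,0,0,0,0,0.2,1]]'
python3 -m pendant '[[0,0,0,0,0,0.04,1],[0,0,0,0,0,0.08,1],[0,0,0,0,0,0.12,1],[0,0,0,0,0,0.16,1],[0,0,0,0,0,0.21,1],[0,0,0,0,0,0.21,1],[0,0,0,0,0,0.21,1]]'
python3 go.py 0.476 0.172 0.179 -83.5
```

```text
time_s: 8.6
position: [0.4764, 0.1732, 0.1796]
tcp_rot: [[0.717, 0.697, 0.002], [0.697, -0.717, 0.001], [0.002, 0.001, -1.0]]
force: [2.5, 0.0, -1.0]
opening: 0.148
grasp_force: 30.0
time_s: 9.3
position: [0.4762, 0.1735, 0.1796]
tcp_rot: [[0.993, 0.116, 0.002], [0.116, -0.993, 0.002], [0.002, -0.002, -1.0]]
force: [4.1, 2.2, -1.8]
opening: 0.15
grasp_force: 30.0
t 9.3 p [0.4762 0.1735 0.1796] ydir -83.35 F [ 4.1  2.2 -1.8] open 0.15
shift [-0.002  0.007  0.003] turn [-0.0005 -0.0007  0.0008]
```

```bash
python3 -m pendant '[[0,0,0,0,0,0,0],[0,0,0,0,0,0,-0.2],[0,0,0,0,0,0,-0.2],[0,0,0,0,0,0,-0.2],[0,0,0,0,0,0,-0.2],[0,0,-0.2,0,0,0,-0.2],[0,0,-0.4,0,0,0,1],[0,0,-0.4,0,0,0,1]]'
python3 go.py 0.470 0.227 0.22 -83.5
python3 - <<'E'
from h import *
p,d=capture("side");a=p[120:230,120:260,::-1];cv2.imwrite("pics/s4.png",cv2.resize(a,None,fx=5,fy=5,interpolation=cv2.INTER_CUBIC))
hsv=cv2.cvtColor(p,cv2.COLOR_RGB2HSV).astype(int);H,S,V=hsv[...,0],hsv[...,1],hsv[...,2]
for nm,m in(("bar",(H>20)&(H<35)&(S>120)&(V>70)),("marks",((H<8)|(H>172))&(S>90)&(V>70))):
    v,u=np.nonzero(m[140:220,140:232]);w=world("side",d,u+140,v+140);lo=.115 if nm=="bar" else .09;w=w[(w[:,2]>lo)&(w[:,2]<.14)]
    c=w.mean(0);s,Vt=np.linalg.svd(w[:,:2]-c[:2])[1:];print(nm,c.round(4),np.degrees(np.arctan2(Vt[0,1],Vt[0,0])),s,len(w))
E
```

```text
time_s: 10.1
position: [0.4786, 0.1735, 0.2642]
tcp_rot: [[0.994, 0.112, 0.012], [0.112, -0.994, 0.002], [0.012, -0.001, -1.0]]
force: [0.5, -0.1, -0.8]
opening: 0.493
grasp_force: 0.0
t 10.1 p [0.4786 0.1735 0.2642] ydir -83.54 F [ 0.5 -0.1 -0.8] open 0.493
shift [-0.015 -0.27   0.221] turn [-0.0004 -0.0038 -0.0002]
bar [0.4713 0.1685 0.1282] -178.1800553560673 [0.09681046 0.02413857] 58
marks [0.471  0.1725 0.1047] -174.43942433476354 [0.16917017 0.00623653] 12
```

View pics/s4.png

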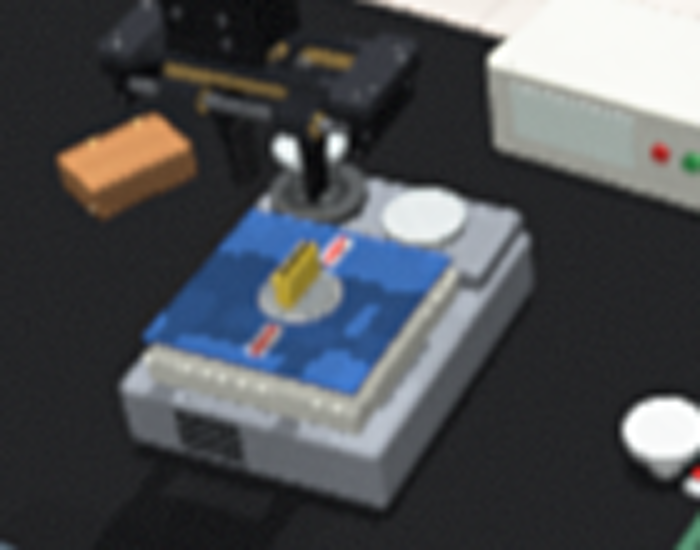

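The bar at crop (298,275) now lies along the red marks at (262,340) and (338,250). I move over panel_spot with closed fingers and press.

```bash
python3 -m pendant '[[-0.01,-0.27,0,0,-0.0038,0,1],[-0.01,-0.27,0,0,-0.0038,0,1],[-0.015,-0.27,0.22,0,-0.0038,0,1],[-0.015,-0.27,0.35,0,-0.0038,0,1],[-0.015,-0.27,0.40,0,-0.0038,0,1],[-0.015,-0.27,0.42,0,-0.0038,0,1],[-0.015,-0.27,0.42,0,-0.0038,0,1]]'
python3 go.py 0.470 0.227 0.161 -83.5
```

```text
time_s: 10.85
position: [0.4669, 0.2263, 0.1754]
tcp_rot: [[0.994, 0.112, -0.012], [0.112, -0.994, -0.0], [-0.012, -0.001, -1.0]]
force: [0.3, 0.0, -0.3]
opening: 0.005
grasp_force: 0.0
t 10.85 p [0.4669 0.2263 0.1754] ydir -83.58 F [ 0.3  0.  -0.3] open 0.005
shift [ 0.017 -0.002  0.072] turn [-0.0003  0.0037 -0.0004]
```

```bash
python3 -m pendant '[[0.01,0,0.02,0,0.0037,0,1],[0.01,0,0.04,0,0.0037,0,1],[0.01,0,0.055,0,0.0037,0,1],[0.01,0,0.065,0,0.0037,0,1],[0.01,0,0.072,0,0.0037,0,1],[0.01,0,0.072,0,0.0037,0,1]]'
```

```text
time_s: 11.45
position: [0.4697, 0.2268, 0.1632]
tcp_rot: [[0.994, 0.112, 0.004], [0.112, -0.994, 0.002], [0.005, -0.001, -1.0]]
force: [-1.1, -1.1, 10.1]
opening: 0.002
grasp_force: 5.2
```

Already about 10 mm in, so the pin has passed. I push to the stop.

```bash
python3 -m pendant '[[0,0,0.01,0,0,0,1],[0,0,0.02,0,0,0,1],[0,0,0.02,0,0,0,1],[0,0,0.02,0,0,0,1],[0,0,0.02,0,0,0,1]]'
```

```text
time_s: 11.95
position: [0.4697, 0.2268, 0.161]
tcp_rot: [[0.994, 0.112, 0.005], [0.112, -0.994, 0.002], [0.006, -0.001, -1.0]]
force: [-4.4, -2.1, 21.5]
opening: 0.007
grasp_force: 11.0
```

```bash
python3 -m pendant '[[0,0,0.005,0,0,0,1],[0,0,0.005,0,0,0,1],[0,0,0.005,0,0,0,1],[0,0,0.005,0,0,0,1]]'
```

```text
time_s: 12.35
position: [0.4696, 0.2268, 0.1609]
tcp_rot: [[0.994, 0.113, 0.006], [0.113, -0.994, 0.002], [0.006, -0.001, -1.0]]
force: [-5.4, -2.2, 29.1]
opening: 0.005
grasp_force: 14.6
```

On the hard stop: tip height 91 mm, which matches flush, with 29 N of push. Handing in.

```bash
python3 -c "
from rig import bot; print(bot.hand_in())"
```

```text
the job is handed in; nothing more can be done
None
```

I handed the job in at about 12.4 s, with no verdict returned: the pedal was held on its stop and came back up, the fastener's slot looks in line with the red marks, and the panel is held flush under about 29 N.

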